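# Put the test-machine fittings away in their trays

## Task

Clear the fittings of the compression test off the bench into their trays. First, before any platen or sleeve goes into its tray, lay the delicate aluminium S-shaped load cell flat in the white tray with the black lining; then stand both steel platens (discs with a stem up) in the blue tray and both black coupling sleeves in the yellow tray, all upright on the tray floor and set down gently, not dropped. Leave the white grease pot with the green lid standing where it is.

Things in the scene. Friction and masses are not known exactly. Their poses are not given: they have to be found in the camera images.
- load_cell_center (a point): loose bare-aluminium S-type load cell lying flat: block 64 (x) by 50 (y) by 25 mm thick with two dark slots cut from opposite sides, about 0.22 kg; a brass connector 12 mm across sticks out 12 mm at the +x end. Grip it across its 50 mm width (y). The point is at the block's centre, 12.5 mm above its underside; z up.
- wide_platen_center (a point): loose bright steel compression platen: a disc 56 mm across and 10 mm thick lying flat, with an upright stem 22 mm across and 35 mm tall on its middle (45 mm tall in all, about 0.3 kg); take it by the stem. The point is on the axis, 22.5 mm above its underside; z up along the stem.
- narrow_platen_center (a point): loose bright steel compression platen: a disc 44 mm across and 10 mm thick lying flat, with an upright stem 22 mm across and 35 mm tall on its middle (45 mm tall in all, about 0.2 kg); take it by the stem. The point is on the axis, 22.5 mm above its underside; z up along the stem.
- brass_knob_sleeve_center (a point): loose black coupling sleeve standing on end: cylinder 36 mm across, 50 mm tall, about 0.25 kg, with a brass locking knob (14 mm across) sticking out along its +x side to 32 mm from the axis, 18 mm above the underside. Grip it across its y axis, clear of the knob. The point is on the axis, 25 mm above its underside; z up.
- red_knob_sleeve_center (a point): loose black coupling sleeve standing on end: cylinder 36 mm across, 50 mm tall, about 0.25 kg, with a red locking knob (14 mm across) sticking out along its +x side to 32 mm from the axis, 18 mm above the underside. Grip it across its y axis, clear of the knob. The point is on the axis, 25 mm above its underside; z up.
- blue_tray: platens go here: fixed blue plastic tray, outer 118 (x) by 168 (y) mm, walls 4 mm thick and 20 mm high measured from the table, inside 110 by 160 mm, floor 4 mm above the table. Origin: centre of its underside, on the table. Its y axis runs along the long side, z up.
- yellow_tray: sleeves go here: fixed yellow plastic tray, outer 118 (x) by 168 (y) mm, walls 4 mm thick and 20 mm high measured from the table, inside 110 by 160 mm, floor 4 mm above the table. Origin: centre of its underside, on the table. Its y axis runs along the long side, z up.
- white_tray: the load cell goes here: fixed white plastic tray with a black rubber lining, outer 118 (x) by 168 (y) mm, walls 4 mm thick and 20 mm high measured from the table, inside 110 by 160 mm, floor 6 mm above the table. Origin: centre of its underside, on the table. Its y axis runs along the long side, z up.
- grease_pot_center (a point): loose white plastic grease pot with a green lid, 45 mm across and 45 mm tall, standing in the row with the fittings; to be left alone. The point is on its axis, 22.5 mm above its underside.

How it is judged (in metres and radians):
At the end, for the whole second after the job is handed in: Load cell flat in the white tray, both platens upright in the blue, both sleeves upright in the yellow: centres within 50 mm (tray x) and 75 mm (tray y) of its middle, on the floor within 6 mm, tilt under 0.15 rad, released, still. Grease pot upright within 20 mm of its start (x of wide_platen_center in the frame of blue_tray between -0.05 and 0.05 m and y of wide_platen_center in the frame of blue_tray between -0.075 and 0.075 m and z of each of wide_platen_center, narrow_platen_center in the frame of blue_tray below 0.0325 m and angle between each of wide_platen_center, narrow_platen_center, brass_knob_sleeve_center, red_knob_sleeve_center, load_cell_center, grease_pot_center's own z axis and vertical below 0.15 rad and linear speed of each of wide_platen, narrow_platen, brass_knob_sleeve, red_knob_sleeve, load_cell below 0.02 m/s and angular speed of each of wide_platen, narrow_platen, brass_knob_sleeve, red_knob_sleeve, load_cell below 0.2 rad/s and x of narrow_platen_center in the frame of blue_tray between -0.05 and 0.05 m and y of narrow_platen_center in the frame of blue_tray between -0.075 and 0.075 m and x of brass_knob_sleeve_center in the frame of yellow_tray between -0.05 and 0.05 m and y of brass_knob_sleeve_center in the frame of yellow_tray between -0.075 and 0.075 m and z of each of brass_knob_sleeve_center, red_knob_sleeve_center in the frame of yellow_tray below 0.035 m and x of red_knob_sleeve_center in the frame of yellow_tray between -0.05 and 0.05 m and y of red_knob_sleeve_center in the frame of yellow_tray between -0.075 and 0.075 m and x of load_cell_center in the frame of white_tray between -0.05 and 0.05 m and y of load_cell_center in the frame of white_tray between -0.075 and 0.075 m and z of load_cell_center in the frame of white_tray below 0.0245 m and distance of grease_pot_center from where it was at the start of the episode below 0.02 m); the robot touches nothing.
It fails at once if a platen or a sleeve is set in its tray before the load cell lies in the white tray (((x of wide_platen_center in the frame of blue_tray between -0.05 and 0.05 m and y of wide_platen_center in the frame of blue_tray between -0.075 and 0.075 m and z of wide_platen_center in the frame of blue_tray below 0.0325 m and angle between wide_platen_center's own z axis and vertical below 0.15 rad) or (x of narrow_platen_center in the frame of blue_tray between -0.05 and 0.05 m and y of narrow_platen_center in the frame of blue_tray between -0.075 and 0.075 m and z of narrow_platen_center in the frame of blue_tray below 0.0325 m and angle between narrow_platen_center's own z axis and vertical below 0.15 rad) or (x of brass_knob_sleeve_center in the frame of yellow_tray between -0.05 and 0.05 m and y of brass_knob_sleeve_center in the frame of yellow_tray between -0.075 and 0.075 m and z of brass_knob_sleeve_center in the frame of yellow_tray below 0.035 m and angle between brass_knob_sleeve_center's own z axis and vertical below 0.15 rad) or (x of red_knob_sleeve_center in the frame of yellow_tray between -0.05 and 0.05 m and y of red_knob_sleeve_center in the frame of yellow_tray between -0.075 and 0.075 m and z of red_knob_sleeve_center in the frame of yellow_tray below 0.035 m and angle between red_knob_sleeve_center's own z axis and vertical below 0.15 rad)) and not (x of load_cell_center in the frame of white_tray between -0.05 and 0.05 m and y of load_cell_center in the frame of white_tray between -0.075 and 0.075 m and z of load_cell_center in the frame of white_tray below 0.0245 m and angle between load_cell_center's own z axis and vertical below 0.15 rad)).
It fails at once if a fitting is dropped (falls freely faster than 0.7 m/s, about 25 mm) ((linear speed of wide_platen above 0.7 m/s and contact force between the fingers and wide_platen below 0.3 N) or (linear speed of narrow_platen above 0.7 m/s and contact force between the fingers and narrow_platen below 0.3 N) or (linear speed of brass_knob_sleeve above 0.7 m/s and contact force between the fingers and brass_knob_sleeve below 0.3 N) or (linear speed of red_knob_sleeve above 0.7 m/s and contact force between the fingers and red_knob_sleeve below 0.3 N) or (linear speed of load_cell above 0.7 m/s and contact force between the fingers and load_cell below 0.3 N)).
It fails at once if the grease pot is shifted more than 20 mm or tipped (distance of grease_pot_center from where it was at the start of the episode above 0.02 m or angle between grease_pot_center's own z axis and vertical above 0.3 rad).
It also fails if it takes over 123 s, if anything falls off the work surface, if the arm or the gripper's body presses on something with over 40 N, if the wrist force passes 120 N, or if a joint passes its speed limit or range.

## Robot

A 6-joint arm with a two-finger parallel gripper is mounted at the origin on the work surface. World frame = base frame: x ahead of the robot, y to its left, z up, the work surface at z = 0. Lengths are in m, angles in degrees, forces in N, time in s.
With the tool pointing down it reaches from about 0.375 to 0.9 m from the base axis. Payload 3.1 kg.
Tool frame: the origin (TCP) lies midway between the tips of the shut fingers; the grasp point (between the pads) lies bot.pinch_z behind it (bot.pinch_z is the distance from the TCP to the grasp point, in m); z points along the fingers, y is the direction in which the jaws open and shut (so a half turn about z gives the same grasp; the last joint's range is limited). The gripper opens to 87 mm and grips with 3 to 60 N. Pads are 19 mm wide; open, the fingers measure 117 mm over their backs; the gripper's body (75 mm by 190 mm) begins 51 mm behind the grasp point.
Start: joints at [-82.993, 30.224, 82.088, -0, 67.689, -10.227], TCP at [0.185, -0.597, 0.223] pointing down, gripper open.
Joint ranges: [-176.69, 176.69], [-43.24, 126.21], [12.49, 139.97], [-82, 262], [0, 151.66], [-163.58, 163.58]. Speed limits (degrees/s): [159.86, 159.86, 180, 180, 180, 180].

## Interface

Orientations are given as a 3x3 rotation matrix whose columns are the frame's x, y, z axes.
In Python, from rig import bot gives the robot as it stands.
- The arm moves only by the tool apply_moves, never from a script. Its argument "motion" is text: rows parted by semicolons, each of 7 numbers parted by spaces: the shift along the tool's x, y, z in m, then the turn, a rotation vector about the tool's x, y, z in degrees, then the finger opening in m, from 0 to 0.087. A call has exactly 8 rows; each row is the pose to reach, as a shift and turn from the pose commanded when the call began, along the tool's axes at that moment; what a row does not reach only later rows make up. A row lasts 1/8 s, in which the tool goes at most 62.5 mm and 10.7 degrees, less where a joint would pass 70% of its speed; a pose out of reach is approached as far as the arm can. A call with a gripper value outside its range is refused whole. The fingers move at their own pace and stop on an object; the grip force is fixed at half the most. Time passes only in rows, so rows that repeat a pose let the fingers close, or fill a call up. It gives the time, the measured TCP pose, the force and the opening at its end, in the units of the state.
- bot.read_state(): the state, without advancing time (a new reading comes with each control period).
- bot.capture(name): name is "scene" or "top"; returns the picture (480x640x3 uint8, red, green, blue); there is no depth.
- bot.get_calibration(name): a dict with "fx", "fy", "cx", "cy" (pixels), "rvec" (rotation vector, rad) and "tvec" (3), from world to camera coordinates, as OpenCV has them. Camera axes: x right, y down, z forward; pixel columns grow to the right and rows downward; lengths in m; the calibration is good to about 2 mm. A picture is of the moment at which its call begins. get_calibration takes no time and is no camera call.
- bot.hand_in(): hands the job in, once; it reports no verdict.
Trained networks look in the newest picture that a camera, given by its name, has taken for a name from the list of things; names that differ only in an ending like _2 or _b are one class to them, and where a whole thing is asked for, a point or a joint stands for the part that bears it (a point fixed in the world has none). Each returns a list of dicts, best first, with "p" (0 to 1); they miss things now and then, are a little off and sometimes report something else, mostly with a low value. They report only what shows in the picture. A call takes as long as a camera call.
- bot.find_in(name, camera): "point" ([x, y, z] in m, in world coordinates, good to about 4 mm: the middle of the surface that is visible of it).
The state is a dict: "time_s": time; "joint_positions": joint angles; "qvel": joint speeds; "tau": joint torques, N m; "position": TCP position; "tcp_rot": TCP orientation; "force": force on the tool from outside, world axes, zero at the start; "moment": the same for the moment, N m; "opening": opening from 0.0 (shut) to 1.0 (fully open).
Only numpy, scipy, OpenCV 4.12 (cv2) and the standard library are available. Lean on these libraries where they do the work, as an engineer would, in place of code of your own. Each camera call takes 0.05 s, during which the arm holds its last target.

## Working session

There is one attempt and no reset: what is moved stays moved. The work goes in short steps, Python scripts to look and compute and a tool call to move; the robot and the scene stay as the last step left them, time stands still between calls to the robot, and variables do not carry over. Pictures are saved under pics/ and viewed, and the job is handed in when it is done.

Besides the shell and the picture viewer there is one more tool, called after "Emit:" in YAML: its name, and indented under it one key for each argument. apply_moves: Moves the arm, as the interface text tells. Its arguments: {"type":"object","properties":{"motion":{"type":"string"}},"required":["motion"]}

```bash
mkdir -p pics; ls
python3 - <<'E'
from rig import bot
import cv2
print(bot.pinch_z, bot.read_state())
for n in ("scene","top"):
    im=bot.capture(n); cv2.imwrite(f"pics/{n}0.png",im[:,:,::-1]); print(n,bot.get_calibration(n))
    for t in ["load_cell_center","wide_platen_center","narrow_platen_center","brass_knob_sleeve_center","red_knob_sleeve_center","blue_tray","yellow_tray","white_tray","grease_pot_center"]:
        print(t,[( [round(float(x),4) for x in d["point"]],round(d["p"],2)) for d in bot.find_in(t,n)])
print(bot.read_state()["time_s"])
E
```

```text
pics
0.0187 {'time_s': 0.0, 'joint_positions': array([-8.29936193e+01,  3.02785003e+01,  8.21559079e+01,  4.87385191e-04,
        6.76882767e+01, -1.02264415e+01]), 'qvel': array([ 0.00370963,  0.00287513, -0.02049063, -0.0260938 , -0.01857564,
        0.05137019]), 'tau': array([-5.16946620e-04, -4.40038097e+01, -1.76590472e+01,  6.30117743e-02,
        5.82283689e-02, -1.74608685e-04]), 'position': array([ 0.1851093 , -0.59620164,  0.22157928]), 'tcp_rot': array([[ 9.55109816e-01,  2.96251878e-01, -2.53379180e-04],
       [ 2.96251732e-01, -9.55107528e-01,  2.12622533e-03],
       [ 3.87893886e-04, -2.10584271e-03, -9.99997707e-01]]), 'force': array([ 1.0052525 , -0.29192811, -0.38980337]), 'moment': array([0.01040389, 0.00104699, 0.00481151]), 'opening': 1.0018614507335653}
scene {'fx': 571.9224374564333, 'fy': 571.9224374564333, 'cx': 324.006194924685, 'cy': 240.85949472359377, 'rvec': array([ 0.94686942,  2.57807465, -0.98045106]), 'tvec': array([ 0.40078345, -0.23546997,  1.17476366])}
load_cell_center [([0.454, 0.3026, 0.031], 0.93)]
wide_platen_center [([0.4407, 0.1752, 0.011
[... 506 characters left out ...]
: 333.2521559788856, 'cy': 237.05219369081183, 'rvec': array([ 2.13159967, -2.19370544,  0.06284666]), 'tvec': array([0.03270023, 0.51210839, 1.05135533])}
load_cell_center [([0.4429, 0.2941, 0.024], 0.84)]
wide_platen_center [([0.433, 0.1688, 0.0104], 0.58)]
narrow_platen_center [([0.4231, -0.3056, 0.0152], 0.62)]
brass_knob_sleeve_center [([0.6059, 0.2219, 0.0041], 0.42)]
red_knob_sleeve_center [([0.4565, 0.0593, 0.0509], 0.69)]
blue_tray [([0.6362, -0.0101, 0.0009], 0.71)]
yellow_tray [([0.6069, 0.2228, 0.0059], 0.8)]
white_tray [([0.6253, -0.2392, 0.0074], 0.94), ([0.4238, -0.3024, 0.0132], 0.6), ([0.6374, -0.0056, 0.0029], 0.54)]
grease_pot_center [([0.4495, -0.1779, 0.0446], 0.91)]
1.0
```

View pics/top0.png

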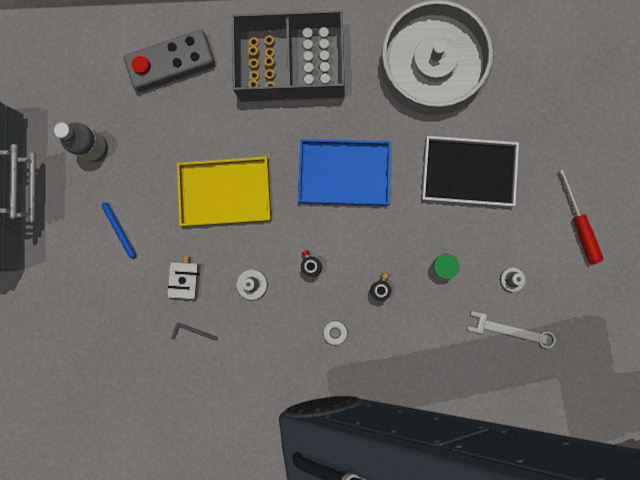

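View pics/scene0.png

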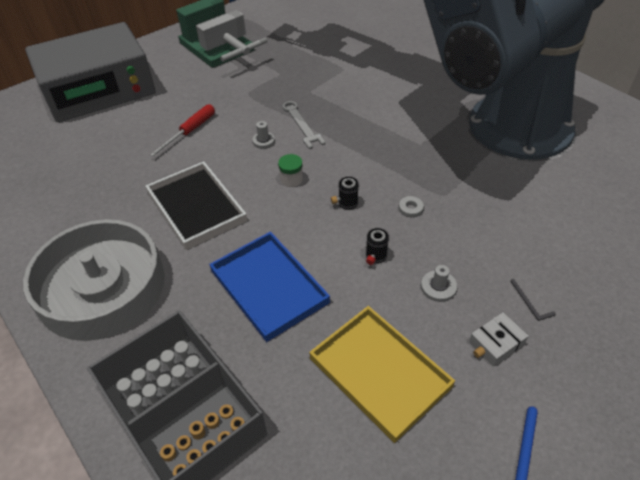

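```bash
cat > h.py <<'E'
import numpy as np, cv2
from rig import bot
def ray(cam,u,v,z):
    c=bot.get_calibration(cam);R,_=cv2.Rodrigues(c["rvec"]);t=c["tvec"]
    d=R.T@np.array([(u-c["cx"])/c["fx"],(v-c["cy"])/c["fy"],1]);o=-R.T@t
    return o+d*(z-o[2])/d[2]
def proj(cam,p):
    c=bot.get_calibration(cam);K=np.array([[c["fx"],0,c["cx"]],[0,c["fy"],c["cy"]],[0,0,1]])
    return cv2.projectPoints(np.array(p,float).reshape(-1,3),c["rvec"],c["tvec"],K,None)[0][:,0]
E
python3 - <<'E'
import cv2
t=cv2.imread("pics/top0.png")
a=t[245:310,150:280]; b=t[245:310,285:415]; c=t[245:310,420:550]
import numpy as np
cv2.imwrite("pics/crop_a.png",cv2.resize(np.vstack([a,b,c]),None,fx=6*130/130*0.5*2*0.5,fy=3,interpolation=cv2.INTER_CUBIC))
cv2.imwrite("pics/a1.png",cv2.resize(a,None,fx=6,fy=6,interpolation=cv2.INTER_CUBIC))
cv2.imwrite("pics/a2.png",cv2.resize(b,None,fx=6,fy=6,interpolation=cv2.INTER_CUBIC))
cv2.imwrite("pics/a3.png",cv2.resize(c,None,fx=6,fy=6,interpolation=cv2.INTER_CUBIC))
s=cv2.imread("pics/scene0.png")
cv2.imwrite("pics/s1.png",cv2.resize(s[110:370,240:540],None,fx=2.3,fy=2.3,interpolation=cv2.INTER_CUBIC))
# trays
hsv=cv2.cvtColor(t,cv2.COLOR_BGR2HSV)
for n,m in (("yellow",cv2.inRange(hsv,(20,120,60),(35,255,255))),("blue",cv2.inRange(hsv,(100,140,60),(125,255,255)))):
    cs=cv2.findContours(m,0,2)[0];c=max(cs,key=cv2.contourArea);print(n,cv2.minAreaRect(c),cv2.boxPoints(cv2.minAreaRect(c)).tolist())
E
```

```text
yellow ((223.05091857910156, 191.2632598876953), (63.858238220214844, 91.99577331542969), 86.18592071533203) [[175.031005859375, 162.464599609375], [266.8230285644531, 156.34512329101562], [271.0708312988281, 220.06192016601562], [179.27880859375, 226.181396484375]]
blue ((343.9275207519531, 171.60910034179688), (91.07598114013672, 63.69765090942383), 1.5911403894424438) [[297.52276611328125, 202.1811981201172], [299.29144287109375, 138.5081024169922], [390.332275390625, 141.03700256347656], [388.5635986328125, 204.71009826660156]]
```

View pics/a1.png

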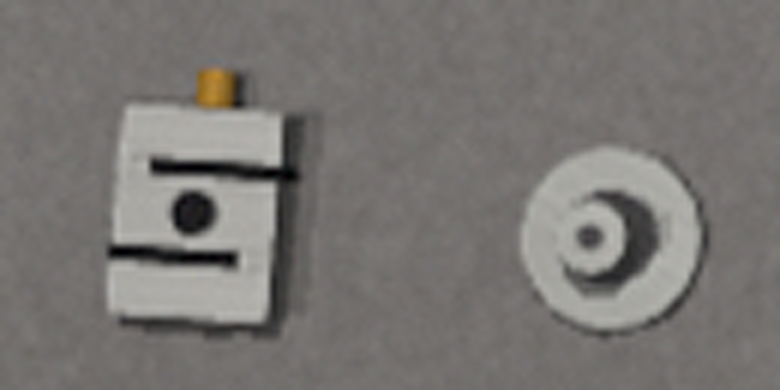

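View pics/a2.png

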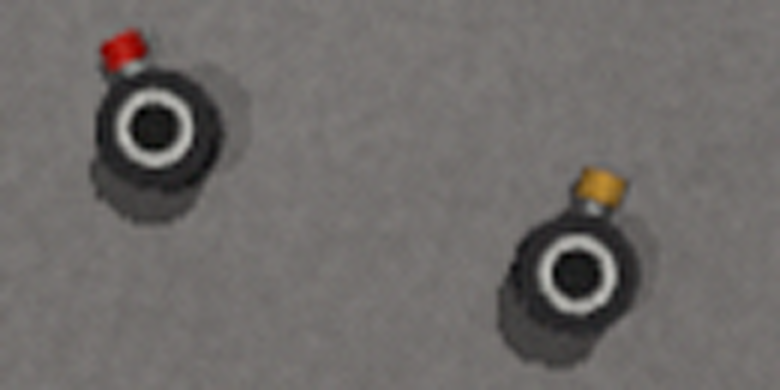

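View pics/a3.png

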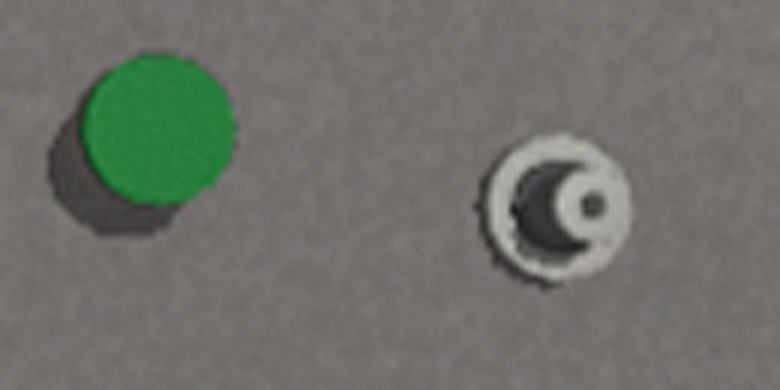

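View pics/s1.png

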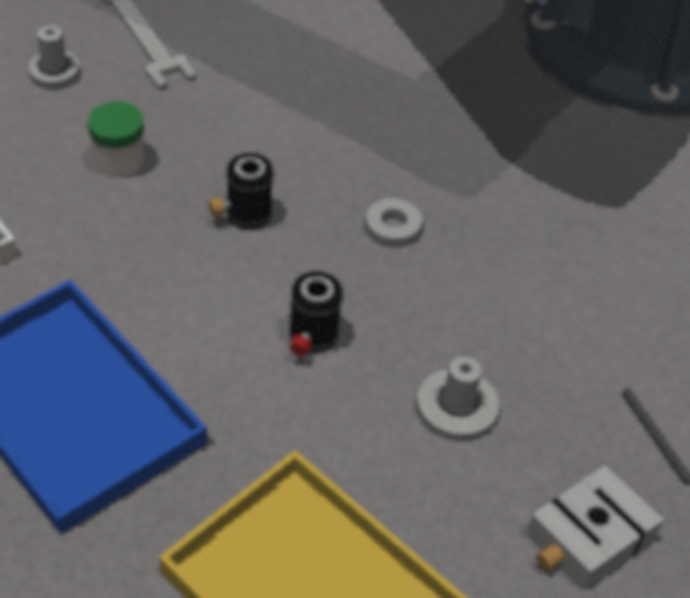

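Run:
```python
from h import *
np.set_printoptions(precision=4,suppress=True)
def T(U,V,z,ox,oy=245): return ray("top",ox+(U+.5)/6-.5,oy+(V+.5)/6-.5,z)
def S(U,V,z): return ray("scene",240+(U+.5)/2.3-.5,110+(V+.5)/2.3-.5,z)
print("cell hole",T(194,213,.025,150),S(599,516,.025))
C=[T(126,103,.025,150),T(285,115,.025,150),T(269,325,.025,150),T(109,314,.025,150)];print(np.array(C),np.mean(C,0))
D=[S(532,516,.025),S(603,467,.025),S(662,521,.025),S(588,574,.025)];print("scene corners",np.array(D),np.mean(D,0))
print("wide stem",T(590,237,.045,150),"disc",T(612,240,.01,150),"scene",S(464,369,.045),S(458,400,.01))
print("red",T(154,127,.05,285),"knob",T(124,50,.018,285),"scene",S(317,289,.05),S(301,344,.018))
print("brass",T(577,273,.05,285),"knob",T(602,187,.018,285),"scene",S(250,167,.05),S(218,206,.018))
print("pot",T(160,130,.045,420),"scene",S(116,122,.045))
print("narrow stem",T(592,205,.045,420),"disc",T(559,208,.01,420),"scene",S(50,33,.045),S(54,67,.01))
for n,q in (("yellow",[(178,162.5),(267.5,157.5),(270,220.5),(180.5,226.5)]),("blue",[(299.5,139.5),(390,141.5),(389,206),(298.5,204)]),("white",[(426.5,136.5),(518,142),(516,207),(423.5,201)])):
    P=np.array([ray("top",u,v,.02) for u,v in q]); d=P[1]-P[0]
    print(n,P.mean(0),"yaw of +y axis",np.degrees(np.arctan2(d[0],-d[1])), np.linalg.norm(d),np.linalg.norm(P[2]-P[1]))
    print(P[:,:2].tolist())
s=bot.read_state();print(s['position'],s['tcp_rot'])
```

```text
cell hole [0.4424 0.2954 0.025 ] [0.4411 0.297  0.025 ]
[[0.4763 0.316  0.025 ]
 [0.4713 0.2674 0.025 ]
 [0.408  0.2727 0.025 ]
 [0.4126 0.3214 0.025 ]] [0.442  0.2944 0.025 ]
scene corners [[0.4727 0.2699 0.025 ]
 [0.41   0.2754 0.025 ]
 [0.4144 0.3246 0.025 ]
 [0.4786 0.3186 0.025 ]] [0.4439 0.2971 0.025 ]
wide stem [0.4315 0.1714 0.045 ] disc [0.4309 0.1707 0.01  ] scene [0.4315 0.1719 0.045 ] [0.4306 0.1719 0.01  ]
red [0.4607 0.0593 0.05  ] knob [0.4857 0.0701 0.018 ] scene [0.4594 0.0594 0.05  ] [0.4827 0.07   0.018 ]
brass [ 0.4145 -0.0636  0.05  ] knob [ 0.44   -0.0736  0.018 ] scene [ 0.4122 -0.0643  0.05  ] [ 0.4369 -0.073   0.018 ]
pot [ 0.4532 -0.1806  0.045 ] scene [ 0.4541 -0.1772  0.045 ]
narrow stem [ 0.4277 -0.3053  0.045 ] disc [ 0.4274 -0.3051  0.01  ] scene [ 0.4263 -0.3052  0.045 ] [ 0.4274 -0.3036  0.01  ]
yellow [0.6034 0.2178 0.02  ] yaw of +y axis 1.2785489654670024 0.1672485763679849 0.11761627904438356
[[0.6609011956252009, 0.3030419511747286], [0.6646330193272889, 0.1358350141506499], [0.5470438178709505, 0.1333113665708655], [0.5410344321711931, 0.29892799602795816]]
blue [ 0.6316 -0.0053  0.02  ] yaw of +y axis -3.300061245048211 0.1674781010457385 0.12004976009429434
[[0.6965030216847339, 0.07568512730277516], [0.6868621290358683, -0.09151525403297311], [0.5669678612575633, -0.0854071076200493], [0.5759184669739985, 0.08023233192615828]]
white [ 0.6259 -0.237   0.02  ] yaw of +y axis -5.544307414561083 0.16724963953232216 0.12029607756921727
[[0.6938877046702248, -0.1589230186311804], [0.6777288014896685, -0.32539022792986816], [0.5578588225804005, -0.31527417954965625], [0.5741802442681585, -0.14854961811421133]]
[ 0.1852 -0.5969  0.2226] [[ 0.9551  0.2963  0.    ]
 [ 0.2963 -0.9551 -0.    ]
 [ 0.      0.     -1.    ]]
```

```bash
cat > plan.py <<'E'
# usage: plan.py x y z psi [x y z psi ...]: shift/turn from present pose for each waypoint
import sys
from h import *
s=bot.read_state();R=s['tcp_rot'];p=s['position'];psi=np.degrees(np.arctan2(R[1,0],R[0,0]))
print("t",round(s['time_s'],2),"p",p.round(4),"psi",round(psi,2),"tilt",R[2,:2].round(4),"open",round(s['opening'],3),"F",s['force'].round(1))
c,sn=np.cos(np.radians(psi)),np.sin(np.radians(psi));Q=np.array([[c,sn,0],[sn,-c,0],[0,0,-1]])
a=np.array(sys.argv[1:],float).reshape(-1,4)
for w in a: print(w,"->",(Q.T@(w[:3]-p)).round(4),"turn",round(psi-w[3],1))
E
python3 plan.py 0.5 -0.2 0.2 -5  0.5 0.05 0.18 -5 0.442 0.2955 0.12 -5
```

```text
t 1.0 p [ 0.1852 -0.5969  0.2226] psi 17.24 tilt [0. 0.] open 0.999 F [ 0.5  1.  -0.2]
[ 0.5 -0.2  0.2 -5. ] -> [ 0.4182 -0.2858  0.0226] turn 22.2
[ 0.5   0.05  0.18 -5.  ] -> [ 0.4923 -0.5246  0.0426] turn 22.2
[ 0.442   0.2955  0.12   -5.    ] -> [ 0.5097 -0.7762  0.1026] turn 22.2
```

Emit:
apply_moves:
  motion: "0.04 -0.028 0.002 0 0 3 0.087; 0.09 -0.062 0.005 0 0 6 0.087; 0.14 -0.096 0.008 0 0 9 0.087; 0.19 -0.13 0.01 0 0 12 0.087; 0.24 -0.164 0.013 0 0 15 0.087; 0.29 -0.198 0.016 0 0 18 0.087; 0.34 -0.232 0.019 0 0 20 0.087; 0.39 -0.266 0.022 0 0 22.2 0.087"

```text
time_s: 2.0
position: [0.4802, -0.2259, 0.2008]
tcp_rot: [[0.996, -0.088, 0.001], [-0.088, -0.996, -0.001], [0.001, 0.001, -1.0]]
force: [-0.5, -1.5, 0.0]
opening: 0.998
```

```bash
python3 plan.py 0.5 -0.1 0.2 -5 0.5 0.05 0.18 -5 0.442 0.2955 0.12 -5
```

```text
t 2.0 p [ 0.4802 -0.2259  0.2008] psi -5.05 tilt [0.0009 0.0006] open 0.998 F [-0.5 -1.5  0. ]
[ 0.5 -0.1  0.2 -5. ] -> [ 0.0087 -0.1271  0.0008] turn -0.0
[ 0.5   0.05  0.18 -5.  ] -> [-0.0045 -0.2766  0.0208] turn -0.0
[ 0.442   0.2955  0.12   -5.    ] -> [-0.0839 -0.516   0.0808] turn -0.0
```

Emit:
apply_moves:
  motion: "0.004 -0.06 0 0 0 0 0.087; 0.007 -0.12 0 0 0 0 0.087; 0.004 -0.18 0.007 0 0 0 0.087; 0 -0.24 0.015 0 0 0 0.087; -0.01 -0.3 0.025 0 0 0 0.087; -0.03 -0.36 0.04 0 0 0 0.087; -0.05 -0.415 0.055 0 0 0 0.087; -0.068 -0.467 0.068 0 0 0 0.087"

```text
time_s: 3.0
position: [0.451, 0.2458, 0.1322]
tcp_rot: [[0.996, -0.086, 0.001], [-0.086, -0.996, 0.0], [0.001, -0.0, -1.0]]
force: [0.6, -0.3, -0.3]
opening: 0.995
```

```bash
python3 plan.py 0.442 0.2955 0.1 -5 0.442 0.2955 0.004 -5
```

```text
t 3.0 p [0.451  0.2458 0.1322] psi -4.94 tilt [ 0.0006 -0.0002] open 0.995 F [ 0.6 -0.3 -0.3]
[ 0.442   0.2955  0.1    -5.    ] -> [-0.0133 -0.0487  0.0322] turn 0.1
[ 4.420e-01  2.955e-01  4.000e-03 -5.000e+00] -> [-0.0133 -0.0487  0.1282] turn 0.1
```

Emit:
apply_moves:
  motion: "-0.007 -0.025 0.016 0 0 0 0.087; -0.013 -0.0485 0.032 0 0 0 0.087; -0.013 -0.0485 0.06 0 0 0 0.087; -0.013 -0.0485 0.085 0 0 0 0.087; -0.013 -0.0485 0.105 0 0 0 0.087; -0.013 -0.0485 0.118 0 0 0 0.087; -0.013 -0.0485 0.126 0 0 0 0.087; -0.013 -0.0485 0.127 0 0 0 0.087"

```text
time_s: 4.0
position: [0.4429, 0.2933, 0.0054]
tcp_rot: [[0.996, -0.087, -0.0], [-0.087, -0.996, -0.0], [-0.0, 0.0, -1.0]]
force: [0.4, -0.4, -0.7]
opening: 1.0
```

```bash
python3 plan.py 0.442 0.2955 0.005 -5
python3 - <<'E'
from h import *
im=bot.capture("scene")[:,:,::-1]
cv2.imwrite("pics/g1.png",cv2.resize(im[220:440,380:640],None,fx=2.3,fy=2.3))
E
```

```text
t 4.0 p [0.4429 0.2933 0.0054] psi -4.97 tilt [-0.0001  0.0001] open 1.0 F [ 0.4 -0.4 -0.7]
[ 0.442   0.2955  0.005  -5.    ] -> [-0.0011 -0.0022  0.0004] turn 0.0
```

View pics/g1.png

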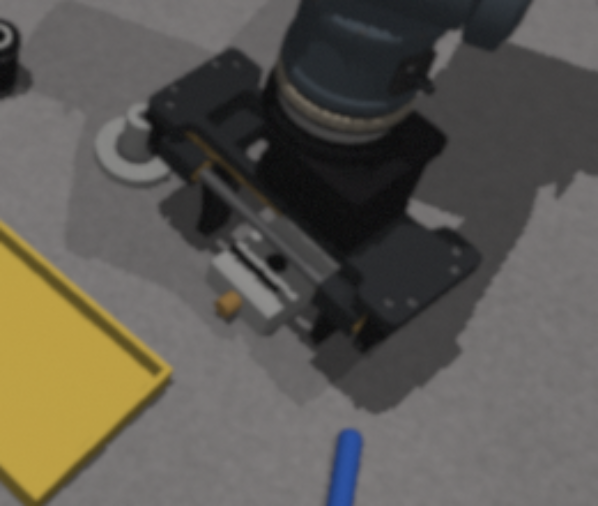

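The picture shows the load cell (around 260,280 in the crop) between the open fingers, connector clear. I'll close.

Emit:
apply_moves:
  motion: "-0.001 -0.002 0 0 0 0 0.087; -0.001 -0.002 0 0 0 0 0.06; -0.001 -0.002 0 0 0 0 0.045; -0.001 -0.002 0 0 0 0 0.04; -0.001 -0.002 0 0 0 0 0.03; -0.001 -0.002 0 0 0 0 0.03; -0.001 -0.002 0 0 0 0 0.03; -0.001 -0.002 0 0 0 0 0.03"

```text
time_s: 5.05
position: [0.442, 0.2953, 0.0056]
tcp_rot: [[0.996, -0.087, 0.0], [-0.087, -0.996, 0.0], [0.0, -0.0, -1.0]]
force: [-0.6, 0.7, -0.5]
opening: 0.57
```

```bash
python3 plan.py 0.447 0.28 0.12 -5 0.6 0.15 0.14 -5 0.64 0 0.14 -5 0.624 -0.237 0.1 -5
```

```text
t 5.05 p [0.442  0.2953 0.0056] psi -4.97 tilt [ 0. -0.] open 0.57 F [-0.6  0.7 -0.5]
[ 0.447  0.28   0.12  -5.   ] -> [ 0.0063  0.0149 -0.1144] turn 0.0
[ 0.6   0.15  0.14 -5.  ] -> [ 0.17    0.1311 -0.1344] turn 0.0
[ 0.64  0.    0.14 -5.  ] -> [ 0.2228  0.2771 -0.1344] turn 0.0
[ 0.624 -0.237  0.1   -5.   ] -> [ 0.2274  0.5146 -0.0944] turn 0.0
```

Emit:
apply_moves:
  motion: "0 0 -0.02 0 0 0 0.03; 0 0.002 -0.06 0 0 0 0.03; 0.01 0.01 -0.1 0 0 0 0.03; 0.035 0.03 -0.12 0 0 0 0.03; 0.07 0.06 -0.13 0 0 0 0.03; 0.105 0.09 -0.134 0 0 0 0.03; 0.14 0.12 -0.134 0 0 0 0.03; 0.165 0.155 -0.134 0 0 0 0.03"

```text
time_s: 6.05
position: [0.594, 0.1255, 0.1391]
tcp_rot: [[0.996, -0.087, 0.0], [-0.087, -0.996, 0.0], [0.0, -0.0, -1.0]]
force: [0.5, -0.0, -2.3]
opening: 0.576
```

```bash
python3 plan.py 0.64 0 0.14 -5 0.624 -0.237 0.1 -5
```

```text
t 6.05 p [0.594  0.1255 0.1391] psi -4.97 tilt [ 0.0001 -0.0002] open 0.576 F [ 0.5 -0.  -2.3]
[ 0.64  0.    0.14 -5.  ] -> [ 0.0567  0.1211 -0.0009] turn 0.0
[ 0.624 -0.237  0.1   -5.   ] -> [0.0613 0.3586 0.0391] turn 0.0
```

Emit:
apply_moves:
  motion: "0.02 0.04 0 0 0 0 0.03; 0.04 0.085 0 0 0 0 0.03; 0.05 0.135 0 0 0 0 0.03; 0.058 0.185 0 0 0 0 0.03; 0.061 0.235 0.005 0 0 0 0.03; 0.061 0.285 0.012 0 0 0 0.03; 0.061 0.33 0.025 0 0 0 0.03; 0.061 0.357 0.037 0 0 0 0.03"

```text
time_s: 7.05
position: [0.6218, -0.2366, 0.1014]
tcp_rot: [[0.996, -0.089, -0.001], [-0.089, -0.996, 0.0], [-0.001, -0.0, -1.0]]
force: [0.6, 0.3, -1.7]
opening: 0.57
```

```bash
python3 plan.py 0.624 -0.237 0.013 -5;python3 - <<'E'
from h import *
im=bot.capture("scene")[:,:,::-1]
cv2.imwrite("pics/g2.png",im)
E
```

```text
t 7.05 p [ 0.6218 -0.2366  0.1014] psi -5.09 tilt [-0.0012 -0.0002] open 0.57 F [ 0.6  0.3 -1.7]
[ 0.624 -0.237  0.013 -5.   ] -> [0.0022 0.0002 0.0884] turn -0.1
```

View pics/g2.png

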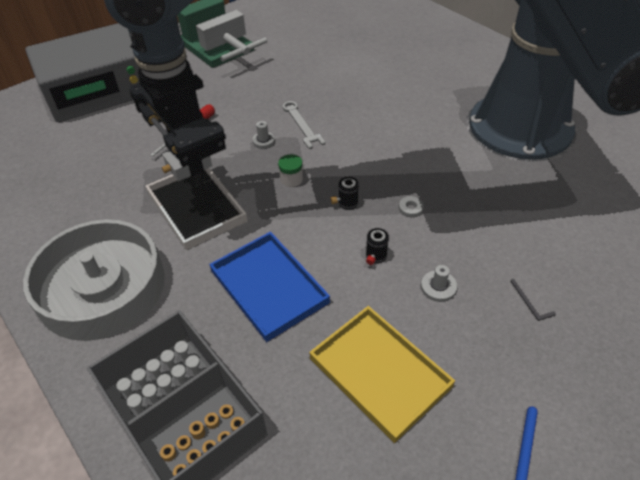

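The picture shows the cell held above the white tray (about 180,175). Lower it: quickly at first, then slowly to z ≈ 0.012.

Emit:
apply_moves:
  motion: "0.001 0 0.02 0 0 0 0.03; 0.002 0 0.042 0 0 0 0.03; 0.002 0 0.06 0 0 0 0.03; 0.002 0 0.072 0 0 0 0.03; 0.002 0 0.08 0 0 0 0.03; 0.002 0 0.084 0 0 0 0.03; 0.002 0 0.087 0 0 0 0.03; 0.002 0 0.089 0 0 0 0.03"

```text
time_s: 8.1
position: [0.6251, -0.2347, 0.0139]
tcp_rot: [[0.996, -0.087, 0.001], [-0.087, -0.996, -0.0], [0.001, 0.0, -1.0]]
force: [0.1, 0.1, -1.4]
opening: 0.572
```

```bash
python3 plan.py 0.624 -0.237 0.012 -5
```

```text
t 8.1 p [ 0.6251 -0.2347  0.0139] psi -4.97 tilt [0.0008 0.0004] open 0.572 F [ 0.1  0.1 -1.4]
[ 0.624 -0.237  0.012 -5.   ] -> [-0.0009  0.0024  0.0019] turn 0.0
```

Emit:
apply_moves:
  motion: "0 0 0.0005 0 0 0 0.03; 0 0 0.001 0 0 0 0.03; 0 0 0.0015 0 0 0 0.03; 0 0 0.002 0 0 0 0.03; 0 0 0.002 0 0 0 0.052; 0 0 0.002 0 0 0 0.058; 0 0 0.002 0 0 0 0.066; 0 0 0.002 0 0 0 0.075"

```text
time_s: 9.1
position: [0.6249, -0.2345, 0.0117]
tcp_rot: [[0.996, -0.087, 0.0], [-0.087, -0.996, -0.0], [0.0, 0.0, -1.0]]
force: [-0.6, 0.5, -0.1]
opening: 0.794
```

```bash
python3 plan.py 0.6 -0.237 0.1 -5 0.4272 -0.3050 0.1 -5;python3 - <<'E'
from h import *
im=bot.capture("scene")[:,:,::-1]
cv2.imwrite("pics/g3.png",cv2.resize(im[100:270,100:300],None,fx=3,fy=3))
E
```

```text
t 9.1 p [ 0.6249 -0.2345  0.0117] psi -4.96 tilt [0.0002 0.0001] open 0.794 F [-0.6  0.5 -0.1]
[ 0.6   -0.237  0.1   -5.   ] -> [-0.0246  0.0046 -0.0883] turn 0.0
[ 0.4272 -0.305   0.1    -5.    ] -> [-0.1909  0.0873 -0.0883] turn 0.0
```

View pics/g3.png

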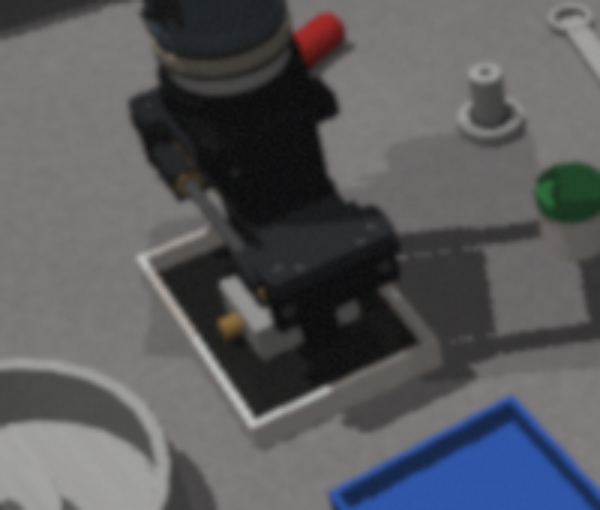

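The picture shows the cell flat in the white tray (about 265,320), fingers clear. Up, and on to the narrow platen.

Emit:
apply_moves:
  motion: "0 0 -0.01 0 0 0 0.08; 0 0 -0.04 0 0 0 0.08; -0.005 0.002 -0.075 0 0 0 0.08; -0.03 0.012 -0.088 0 0 0 0.08; -0.075 0.033 -0.088 0 0 0 0.07; -0.125 0.057 -0.088 0 0 0 0.06; -0.17 0.078 -0.075 0 0 0 0.06; -0.191 0.087 -0.06 0 0 0 0.06"

```text
time_s: 10.15
position: [0.4251, -0.3055, 0.0724]
tcp_rot: [[0.996, -0.089, 0.0], [-0.089, -0.996, -0.001], [0.001, 0.001, -1.0]]
force: [0.1, -0.3, -0.0]
opening: 0.695
```

```bash
python3 plan.py 0.4272 -0.305 0.015 -5
python3 - <<'E'
from h import *
im=bot.capture("top")[:,:,::-1]
cv2.imwrite("pics/t4.png",cv2.resize(im[110:330,400:600],None,fx=2.5,fy=2.5))
E
```

```text
t 10.15 p [ 0.4251 -0.3055  0.0724] psi -5.08 tilt [0.0005 0.0008] open 0.695 F [ 0.1 -0.3 -0. ]
[ 0.4272 -0.305   0.015  -5.    ] -> [ 0.0021 -0.0006  0.0574] turn -0.1
```

View pics/t4.png

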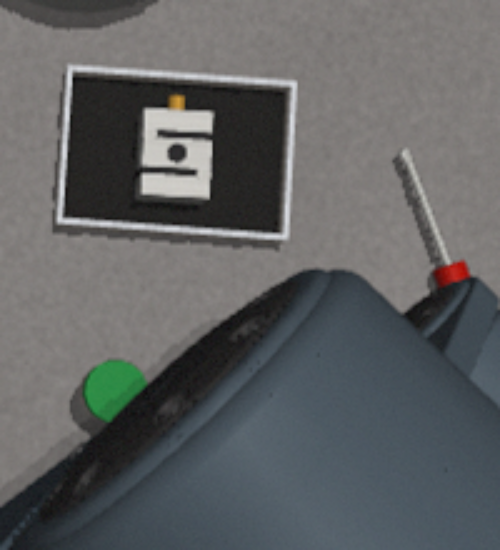

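The load cell lies flat mid-tray (177,153). Descend on the narrow platen's stem and close.

Emit:
apply_moves:
  motion: "0.001 0 0.015 0 0 0 0.06; 0.002 0 0.033 0 0 0 0.06; 0.002 0 0.047 0 0 0 0.06; 0.002 0 0.055 0 0 0 0.06; 0.002 0 0.057 0 0 0 0.06; 0.002 0 0.057 0 0 0 0.04; 0.002 0 0.057 0 0 0 0.02; 0.002 0 0.057 0 0 0 0.01"

```text
time_s: 11.2
position: [0.4292, -0.305, 0.015]
tcp_rot: [[0.996, -0.087, 0.001], [-0.087, -0.996, -0.001], [0.001, 0.001, -1.0]]
force: [-0.5, -0.9, -0.7]
opening: 0.43
```

```bash
python3 plan.py
```

```text
t 11.2 p [ 0.4292 -0.305   0.015 ] psi -4.97 tilt [0.0006 0.0006] open 0.43 F [-0.5 -0.9 -0.7]
```

Emit:
apply_moves:
  motion: "-0.0015 0 0 0 0 0 0.01; -0.0015 0 0 0 0 0 0.01; -0.0015 0 0 0 0 0 0.01; -0.0015 0 0 0 0 0 0.01; -0.0015 0 0 0 0 0 0.01; -0.0015 0 -0.01 0 0 0 0.01; -0.0015 0 -0.03 0 0 0 0.01; -0.0015 0 -0.055 0 0 0 0.01"

```text
time_s: 12.2
position: [0.4271, -0.3037, 0.0697]
tcp_rot: [[0.996, -0.087, -0.001], [-0.087, -0.996, 0.002], [-0.001, -0.002, -1.0]]
force: [0.2, -1.1, -2.9]
opening: 0.243
```

```bash
python3 plan.py  0.45 -0.25 0.13 -5 0.6295 -0.0412 0.11 -4 0.6295 -0.0412 0.019 -4
```

```text
t 12.2 p [ 0.4271 -0.3037  0.0697] psi -4.97 tilt [-0.0015 -0.002 ] open 0.243 F [ 0.2 -1.1 -2.9]
[ 0.45 -0.25  0.13 -5.  ] -> [ 0.0182 -0.0555 -0.0603] turn 0.0
[ 0.6295 -0.0412  0.11   -4.    ] -> [ 0.1789 -0.2791 -0.0403] turn -1.0
[ 0.6295 -0.0412  0.019  -4.    ] -> [ 0.1789 -0.2791  0.0507] turn -1.0
```

Emit:
apply_moves:
  motion: "0.005 -0.012 -0.025 0 0 0 0.01; 0.018 -0.04 -0.05 0 0 0 0.01; 0.043 -0.08 -0.06 0 0 0 0.01; 0.073 -0.12 -0.06 0 0 0 0.01; 0.103 -0.165 -0.058 0 0 0 0.01; 0.133 -0.21 -0.053 0 0 -0.5 0.01; 0.16 -0.25 -0.045 0 0 -1 0.01; 0.179 -0.279 -0.04 0 0 -1 0.01"

```text
time_s: 13.2
position: [0.6303, -0.0395, 0.1089]
tcp_rot: [[0.998, -0.067, -0.001], [-0.067, -0.998, 0.001], [-0.001, -0.001, -1.0]]
force: [0.6, -0.2, -1.5]
opening: 0.241
```

```bash
python3 plan.py 0.6295 -0.0412 0.019 -4
```

```text
t 13.2 p [ 0.6303 -0.0395  0.1089] psi -3.87 tilt [-0.0013 -0.001 ] open 0.241 F [ 0.6 -0.2 -1.5]
[ 0.6295 -0.0412  0.019  -4.    ] -> [-0.0007  0.0018  0.0899] turn 0.1
```

Emit:
apply_moves:
  motion: "0 0.001 0.02 0 0 0 0.01; 0 0.001 0.042 0 0 0 0.01; 0 0.001 0.06 0 0 0 0.01; 0 0.001 0.073 0 0 0 0.01; 0 0.001 0.08 0 0 0 0.01; 0 0.001 0.084 0 0 0 0.01; 0 0.001 0.087 0 0 0 0.01; 0 0.001 0.088 0 0 0 0.01"

```text
time_s: 14.2
position: [0.6301, -0.0433, 0.0218]
tcp_rot: [[0.998, -0.069, 0.001], [-0.069, -0.998, -0.0], [0.001, 0.0, -1.0]]
force: [-0.4, -0.1, -2.7]
opening: 0.241
```

```bash
python3 plan.py 0.6295 -0.0412 0.019 -4
```

```text
t 14.2 p [ 0.6301 -0.0433  0.0218] psi -3.97 tilt [0.0006 0.0001] open 0.241 F [-0.4 -0.1 -2.7]
[ 0.6295 -0.0412  0.019  -4.    ] -> [-0.0008 -0.002   0.0028] turn 0.0
```

Emit:
apply_moves:
  motion: "0 -0.001 0.0005 0 0 0 0.01; 0 -0.002 0.001 0 0 0 0.01; 0 -0.002 0.0015 0 0 0 0.01; 0 -0.002 0.002 0 0 0 0.01; 0 -0.002 0.0025 0 0 0 0.01; 0 -0.002 0.0025 0 0 0 0.01; 0 -0.002 0.0025 0 0 0 0.01; 0 -0.002 0.0025 0 0 0 0.01"

```text
time_s: 15.2
position: [0.6301, -0.0412, 0.0191]
tcp_rot: [[0.998, -0.069, 0.0], [-0.069, -0.998, 0.0], [0.0, -0.0, -1.0]]
force: [-0.0, -0.7, -2.1]
opening: 0.242
```

```bash
python3 plan.py
```

```text
t 15.2 p [ 0.6301 -0.0412  0.0191] psi -3.97 tilt [ 0. -0.] open 0.242 F [-0.  -0.7 -2.1]
```

Emit:
apply_moves:
  motion: "0 0 0.0004 0 0 0 0.01; 0 0 0.0008 0 0 0 0.01; 0 0 0.0008 0 0 0 0.024; 0 0 0.0008 0 0 0 0.03; 0 0 0.0008 0 0 0 0.036; 0 0 0.0008 0 0 0 0.042; 0 0 0.0008 0 0 0 0.044; 0 0 0.0008 0 0 0 0.044"

```text
time_s: 16.2
position: [0.6301, -0.0412, 0.0182]
tcp_rot: [[0.998, -0.069, 0.0], [-0.069, -0.998, 0.0], [0.0, -0.0, -1.0]]
force: [-0.1, 0.3, 1.2]
opening: 0.503
```

```bash
python3 plan.py 0.6295 -0.0412 0.12 -4 0.431 0.1715 0.09 -4
```

```text
t 16.2 p [ 0.6301 -0.0412  0.0182] psi -3.97 tilt [ 0. -0.] open 0.503 F [-0.1  0.3  1.2]
[ 0.6295 -0.0412  0.12   -4.    ] -> [-6.000e-04  1.000e-04 -1.018e-01] turn 0.0
[ 0.431   0.1715  0.09   -4.    ] -> [-0.2133 -0.1984 -0.0718] turn 0.0
```

Emit:
apply_moves:
  motion: "0 0 -0.01 0 0 0 0.044; 0 0 -0.04 0 0 0 0.05; -0.005 -0.005 -0.075 0 0 0 0.06; -0.035 -0.033 -0.085 0 0 0 0.06; -0.078 -0.073 -0.085 0 0 0 0.06; -0.122 -0.114 -0.083 0 0 0 0.06; -0.165 -0.154 -0.078 0 0 0 0.06; -0.2 -0.187 -0.073 0 0 0 0.06"

```text
time_s: 17.2
position: [0.4419, 0.1605, 0.092]
tcp_rot: [[0.998, -0.069, 0.001], [-0.069, -0.998, 0.0], [0.001, -0.0, -1.0]]
force: [0.3, -0.6, 0.2]
opening: 0.69
```

```bash
python3 plan.py 0.431 0.1715 0.015 -4
python3 - <<'E'
from h import *
im=bot.capture("top")[:,:,::-1]
cv2.imwrite("pics/t5.png",im[110:330,150:550])
E
```

```text
t 17.2 p [0.4419 0.1605 0.092 ] psi -3.95 tilt [ 0.0008 -0.0003] open 0.69 F [ 0.3 -0.6  0.2]
[ 0.431   0.1715  0.015  -4.    ] -> [-0.0116 -0.0102  0.077 ] turn 0.1
```

View pics/t5.png

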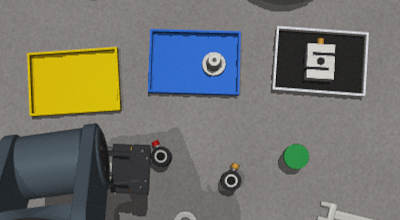

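The narrow platen stands in the blue tray (214,63), cell in the white tray; the others are undisturbed. Next, the wide platen.

Emit:
apply_moves:
  motion: "-0.006 -0.005 0.005 0 0 0 0.06; -0.011 -0.01 0.02 0 0 0 0.06; -0.011 -0.01 0.042 0 0 0 0.06; -0.011 -0.01 0.06 0 0 0 0.06; -0.011 -0.01 0.072 0 0 0 0.06; -0.011 -0.01 0.076 0 0 0 0.06; -0.011 -0.01 0.077 0 0 0 0.05; -0.011 -0.01 0.077 0 0 0 0.04"

```text
time_s: 18.25
position: [0.4336, 0.1699, 0.0146]
tcp_rot: [[0.998, -0.069, 0.001], [-0.069, -0.998, 0.0], [0.001, -0.0, -1.0]]
force: [-0.1, 0.4, 0.0]
opening: 0.546
```

```bash
python3 plan.py 0.431 0.1715 0.015 -4
```

```text
t 18.25 p [0.4336 0.1699 0.0146] psi -3.98 tilt [ 0.0009 -0.0002] open 0.546 F [-0.1  0.4  0. ]
[ 0.431   0.1715  0.015  -4.    ] -> [-0.0027 -0.0014 -0.0004] turn 0.0
```

Emit:
apply_moves:
  motion: "-0.001 -0.001 0 0 0 0 0.04; -0.002 -0.0014 0 0 0 0 0.03; -0.002 -0.0014 0 0 0 0 0.01; -0.002 -0.0014 0 0 0 0 0.01; -0.002 -0.0014 0 0 0 0 0.01; -0.002 -0.0014 0 0 0 0 0.01; -0.002 -0.0014 -0.01 0 0 0 0.01; -0.002 -0.0014 -0.03 0 0 0 0.01"

```text
time_s: 19.25
position: [0.4304, 0.1713, 0.0441]
tcp_rot: [[0.998, -0.069, -0.003], [-0.069, -0.998, -0.0], [-0.003, 0.001, -1.0]]
force: [0.1, -0.2, -4.3]
opening: 0.248
```

```bash
python3 plan.py 0.44 0.165 0.13 -4 0.6337 0.0325 0.11 -4
```

```text
t 19.25 p [0.4304 0.1713 0.0441] psi -3.97 tilt [-0.0027  0.0006] open 0.248 F [ 0.1 -0.2 -4.3]
[ 0.44   0.165  0.13  -4.   ] -> [ 0.0101  0.0056 -0.0859] turn 0.0
[ 0.6337  0.0325  0.11   -4.    ] -> [ 0.2125  0.1244 -0.0659] turn 0.0
```

Emit:
apply_moves:
  motion: "0 0 -0.03 0 0 0 0.01; 0.005 0.003 -0.06 0 0 0 0.01; 0.025 0.014 -0.08 0 0 0 0.01; 0.06 0.035 -0.082 0 0 0 0.01; 0.105 0.061 -0.08 0 0 0 0.01; 0.15 0.088 -0.074 0 0 0 0.01; 0.188 0.11 -0.068 0 0 0 0.01; 0.212 0.124 -0.066 0 0 0 0.01"

```text
time_s: 20.25
position: [0.6351, 0.0315, 0.1096]
tcp_rot: [[0.998, -0.071, -0.001], [-0.071, -0.998, -0.0], [-0.001, 0.0, -1.0]]
force: [-0.6, -0.3, -3.9]
opening: 0.245
```

```bash
python3 plan.py 0.6337 0.0325 0.019 -4
```

```text
t 20.25 p [0.6351 0.0315 0.1096] psi -4.05 tilt [-0.0007  0.0001] open 0.245 F [-0.6 -0.3 -3.9]
[ 0.6337  0.0325  0.019  -4.    ] -> [-0.0015 -0.0009  0.0906] turn -0.0
```

Emit:
apply_moves:
  motion: "0 -0.001 0.02 0 0 0 0.01; 0 -0.001 0.042 0 0 0 0.01; 0 -0.001 0.06 0 0 0 0.01; 0 -0.001 0.073 0 0 0 0.01; 0 -0.001 0.081 0 0 0 0.01; 0 -0.001 0.086 0 0 0 0.01; 0 -0.001 0.089 0 0 0 0.01; 0 -0.001 0.09 0 0 0 0.01"

```text
time_s: 21.25
position: [0.6345, 0.0341, 0.0205]
tcp_rot: [[0.998, -0.069, 0.001], [-0.069, -0.998, -0.0], [0.001, 0.0, -1.0]]
force: [0.2, -0.1, -3.2]
opening: 0.245
```

```bash
python3 plan.py 0.6337 0.0325 0.019 -4
```

```text
t 21.25 p [0.6345 0.0341 0.0205] psi -3.96 tilt [0.0006 0.    ] open 0.245 F [ 0.2 -0.1 -3.2]
[ 0.6337  0.0325  0.019  -4.    ] -> [-0.0007  0.0016  0.0015] turn 0.0
```

Emit:
apply_moves:
  motion: "0 0 0.0005 0 0 0 0.01; 0 0 0.001 0 0 0 0.01; 0 0 0.0015 0 0 0 0.01; 0 0 0.002 0 0 0 0.01; 0 0 0.002 0 0 0 0.024; 0 0 0.002 0 0 0 0.03; 0 0 0.002 0 0 0 0.036; 0 0 0.002 0 0 0 0.044"

```text
time_s: 22.25
position: [0.6345, 0.0341, 0.0185]
tcp_rot: [[0.998, -0.069, 0.0], [-0.069, -0.998, -0.0], [0.0, 0.0, -1.0]]
force: [0.3, 0.0, 0.2]
opening: 0.452
```

```bash
python3 plan.py  0.6337 0.0325 0.12 24 0.46 0.0593 0.1 24
```

```text
t 22.25 p [0.6345 0.0341 0.0185] psi -3.96 tilt [0.0005 0.    ] open 0.452 F [0.3 0.  0.2]
[ 0.6337  0.0325  0.12   24.    ] -> [-0.0006  0.0016 -0.1015] turn -28.0
[ 0.46    0.0593  0.1    24.    ] -> [-0.1758 -0.0131 -0.0815] turn -28.0
```

Emit:
apply_moves:
  motion: "0 0 -0.01 0 0 0 0.044; 0 0 -0.04 0 0 0 0.05; -0.003 0 -0.078 0 0 0 0.065; -0.03 -0.002 -0.09 0 0 -7 0.07; -0.07 -0.005 -0.09 0 0 -14 0.07; -0.11 -0.008 -0.088 0 0 -21 0.07; -0.15 -0.011 -0.084 0 0 -28 0.07; -0.176 -0.013 -0.078 0 0 -28 0.07"

```text
time_s: 23.25
position: [0.4576, 0.0596, 0.097]
tcp_rot: [[0.913, 0.408, -0.0], [0.408, -0.913, 0.0], [-0.0, -0.0, -1.0]]
force: [0.7, -0.3, 0.1]
opening: 0.806
```

```bash
python3 plan.py 0.46 0.0593 0.012 24
python3 - <<'E'
from h import *
im=bot.capture("scene")[:,:,::-1]
cv2.imwrite("pics/s6.png",cv2.resize(im[130:350,140:470],None,fx=2,fy=2))
E
```

```text
t 23.25 p [0.4576 0.0596 0.097 ] psi 24.09 tilt [-0.0001 -0.0001] open 0.806 F [ 0.7 -0.3  0.1]
[4.60e-01 5.93e-02 1.20e-02 2.40e+01] -> [0.002  0.0013 0.085 ] turn 0.1
```

View pics/s6.png

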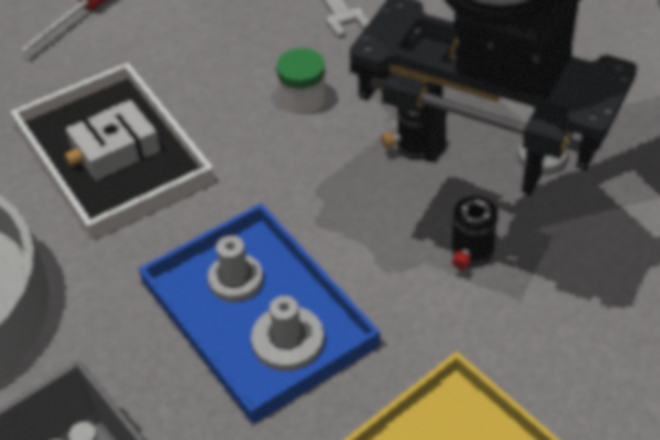

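Both platens stand in the blue tray (232,270 and 285,330), cell flat; sleeves untouched. Descend on the red-knob sleeve.

Emit:
apply_moves:
  motion: "0.001 0.001 0.015 0 0 0 0.07; 0.001 0.001 0.035 0 0 0 0.07; 0.001 0.001 0.055 0 0 0 0.07; 0.001 0.001 0.07 0 0 0 0.07; 0.001 0.001 0.08 0 0 0 0.07; 0.001 0.001 0.084 0 0 0 0.07; 0.001 0.001 0.085 0 0 0 0.06; 0.001 0.001 0.085 0 0 0 0.05"

```text
time_s: 24.3
position: [0.4611, 0.0587, 0.0116]
tcp_rot: [[0.913, 0.407, 0.001], [0.407, -0.913, -0.0], [0.001, 0.0, -1.0]]
force: [-0.7, 0.2, 0.1]
opening: 0.659
```

```bash
python3 plan.py 0.46 0.0593 0.012 24
```

```text
t 24.3 p [0.4611 0.0587 0.0116] psi 24.04 tilt [0.0006 0.0003] open 0.659 F [-0.7  0.2  0.1]
[4.60e-01 5.93e-02 1.20e-02 2.40e+01] -> [-0.0008 -0.001  -0.0004] turn 0.0
```

Emit:
apply_moves:
  motion: "-0.001 -0.001 0 0 0 0 0.04; -0.001 -0.001 0 0 0 0 0.03; -0.001 -0.001 0 0 0 0 0.02; -0.001 -0.001 0 0 0 0 0.02; -0.001 -0.001 0 0 0 0 0.02; -0.001 -0.001 0 0 0 0 0.02; -0.001 -0.001 -0.01 0 0 0 0.02; -0.001 -0.001 -0.03 0 0 0 0.02"

```text
time_s: 25.3
position: [0.4585, 0.0594, 0.0409]
tcp_rot: [[0.913, 0.407, -0.003], [0.407, -0.913, 0.001], [-0.003, -0.002, -1.0]]
force: [0.5, 0.0, -2.6]
opening: 0.409
```

```bash
python3 plan.py 0.48 0.09 0.13 15 0.6034 0.252 0.12 2
```

```text
t 25.3 p [0.4585 0.0594 0.0409] psi 24.02 tilt [-0.0027 -0.0017] open 0.409 F [ 0.5  0.  -2.6]
[ 0.48  0.09  0.13 15.  ] -> [ 0.0321 -0.0192 -0.0891] turn 9.0
[0.6034 0.252  0.12   2.    ] -> [ 0.2107 -0.1169 -0.0791] turn 22.0
```

Emit:
apply_moves:
  motion: "0 0 -0.03 0 0 0 0.02; 0.005 -0.003 -0.06 0 0 2 0.02; 0.025 -0.014 -0.085 0 0 6 0.02; 0.06 -0.033 -0.09 0 0 10 0.02; 0.105 -0.058 -0.09 0 0 15 0.02; 0.15 -0.083 -0.087 0 0 19 0.02; 0.187 -0.103 -0.082 0 0 22 0.02; 0.209 -0.116 -0.078 0 0 22 0.02"

```text
time_s: 26.3
position: [0.6034, 0.2522, 0.1185]
tcp_rot: [[0.999, 0.037, -0.001], [0.037, -0.999, 0.0], [-0.001, -0.0, -1.0]]
force: [0.5, -0.3, -3.3]
opening: 0.408
```

```bash
python3 plan.py 0.6024 0.2505 0.016 2
```

```text
t 26.3 p [0.6034 0.2522 0.1185] psi 2.09 tilt [-0.0009 -0.0002] open 0.408 F [ 0.5 -0.3 -3.3]
[0.6024 0.2505 0.016  2.    ] -> [-0.001   0.0017  0.1025] turn 0.1
```

Emit:
apply_moves:
  motion: "-0.001 0.0015 0.025 0 0 0 0.02; -0.001 0.0015 0.05 0 0 0 0.02; -0.001 0.0015 0.07 0 0 0 0.02; -0.001 0.0015 0.084 0 0 0 0.02; -0.001 0.0015 0.093 0 0 0 0.02; -0.001 0.0015 0.098 0 0 0 0.02; -0.001 0.0015 0.101 0 0 0 0.02; -0.001 0.0015 0.102 0 0 0 0.02"

```text
time_s: 27.3
position: [0.6026, 0.2488, 0.0176]
tcp_rot: [[0.999, 0.035, 0.001], [0.035, -0.999, 0.0], [0.001, -0.0, -1.0]]
force: [-0.0, -0.2, -3.2]
opening: 0.409
```

```bash
python3 plan.py 0.6024 0.2505 0.016 2
```

```text
t 27.3 p [0.6026 0.2488 0.0176] psi 2.03 tilt [ 0.0008 -0.0002] open 0.409 F [-0.  -0.2 -3.2]
[0.6024 0.2505 0.016  2.    ] -> [-0.0002 -0.0017  0.0016] turn 0.0
```

Emit:
apply_moves:
  motion: "0 -0.001 0.0005 0 0 0 0.02; 0 -0.001 0.001 0 0 0 0.02; 0 -0.001 0.0015 0 0 0 0.02; 0 -0.001 0.002 0 0 0 0.02; 0 -0.001 0.0022 0 0 0 0.036; 0 -0.001 0.0022 0 0 0 0.04; 0 -0.001 0.0022 0 0 0 0.045; 0 -0.001 0.0022 0 0 0 0.046"

```text
time_s: 28.3
position: [0.6025, 0.2498, 0.0152]
tcp_rot: [[0.999, 0.035, 0.0], [0.035, -0.999, 0.0], [0.0, -0.0, -1.0]]
force: [0.3, -0.5, 0.1]
opening: 0.512
```

```bash
python3 plan.py  0.6024 0.2505 0.12 0 0.5 0.05 0.12 -20.5 0.4135 -0.064 0.12 -20.5
```

```text
t 28.3 p [0.6025 0.2498 0.0152] psi 2.03 tilt [ 0.0004 -0.0001] open 0.512 F [ 0.3 -0.5  0.1]
[0.6024 0.2505 0.12   0.    ] -> [-0.     -0.0007 -0.1048] turn 2.0
[  0.5    0.05   0.12 -20.5 ] -> [-0.1095  0.196  -0.1048] turn 22.5
[  0.4135  -0.064    0.12   -20.5   ] -> [-0.2     0.3069 -0.1048] turn 22.5
```

Emit:
apply_moves:
  motion: "0 0 -0.01 0 0 0 0.046; 0 0 -0.035 0 0 0 0.047; 0 0 -0.07 0 0 0 0.05; -0.01 0.018 -0.1 0 0 3 0.06; -0.035 0.06 -0.105 0 0 9 0.07; -0.06 0.107 -0.105 0 0 15 0.07; -0.085 0.155 -0.105 0 0 20 0.07; -0.115 0.202 -0.1 0 0 22.5 0.07"

```text
time_s: 29.3
position: [0.495, 0.0423, 0.1163]
tcp_rot: [[0.936, -0.351, 0.004], [-0.351, -0.936, -0.001], [0.004, -0.001, -1.0]]
force: [0.1, -0.8, 0.4]
opening: 0.798
```

```bash
python3 plan.py 0.4135 -0.064 0.08 -20.5 0.4135 -0.064 0.012 -20.5
python3 - <<'E'
from h import *
im=bot.capture("scene")[:,:,::-1]
cv2.imwrite("pics/s7.png",im)
E
```

```text
t 29.3 p [0.495  0.0423 0.1163] psi -20.53 tilt [ 0.0039 -0.0007] open 0.798 F [ 0.1 -0.8  0.4]
[  0.4135  -0.064    0.08   -20.5   ] -> [-0.0391  0.1281  0.0363] turn -0.0
[ 4.135e-01 -6.400e-02  1.200e-02 -2.050e+01] -> [-0.0391  0.1281  0.1043] turn -0.0
```

View pics/s7.png

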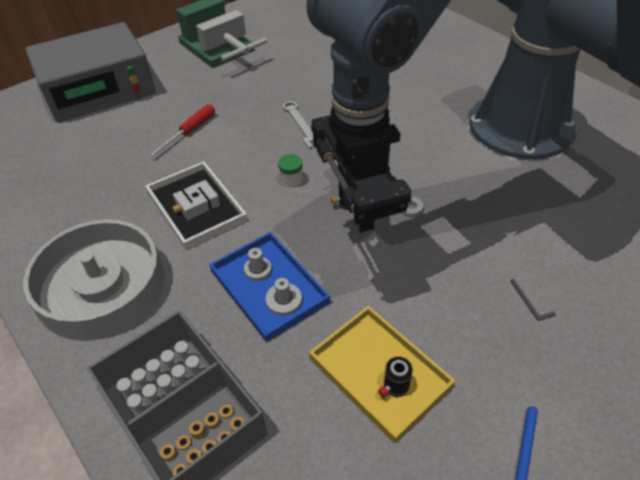

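The red-knob sleeve stands upright in the yellow tray (398,377). On to the brass one.

Emit:
apply_moves:
  motion: "-0.008 0.025 0 0 0 0 0.07; -0.018 0.06 0 0 0 0 0.07; -0.029 0.095 0.005 0 0 0 0.07; -0.036 0.119 0.012 0 0 0 0.07; -0.039 0.128 0.02 0 0 0 0.07; -0.039 0.128 0.03 0 0 0 0.07; -0.039 0.128 0.035 0 0 0 0.07; -0.039 0.128 0.036 0 0 0 0.07"

```text
time_s: 30.35
position: [0.4134, -0.0619, 0.0786]
tcp_rot: [[0.937, -0.348, -0.001], [-0.348, -0.937, 0.0], [-0.001, -0.0, -1.0]]
force: [-0.2, 0.3, 0.3]
opening: 0.806
```

```bash
python3 plan.py 0.4135 -0.064 0.012 -20.5
```

```text
t 30.35 p [ 0.4134 -0.0619  0.0786] psi -20.39 tilt [-0.0006 -0.0001] open 0.806 F [-0.2  0.3  0.3]
[ 4.135e-01 -6.400e-02  1.200e-02 -2.050e+01] -> [0.0008 0.002  0.0666] turn 0.1
```

Emit:
apply_moves:
  motion: "0.0005 0.001 0.015 0 0 0 0.07; 0.0005 0.001 0.032 0 0 0 0.07; 0.0005 0.001 0.048 0 0 0 0.07; 0.0005 0.001 0.058 0 0 0 0.07; 0.0005 0.001 0.064 0 0 0 0.07; 0.0005 0.001 0.066 0 0 0 0.07; 0.0005 0.001 0.066 0 0 0 0.06; 0.0005 0.001 0.066 0 0 0 0.05"

```text
time_s: 31.35
position: [0.4135, -0.0636, 0.0134]
tcp_rot: [[0.937, -0.35, 0.001], [-0.35, -0.937, -0.0], [0.001, 0.0, -1.0]]
force: [0.3, -0.4, 0.6]
opening: 0.657
```

```bash
python3 plan.py 0.4135 -0.064 0.012 -20.5
```

```text
t 31.35 p [ 0.4135 -0.0636  0.0134] psi -20.46 tilt [0.0007 0.    ] open 0.657 F [ 0.3 -0.4  0.6]
[ 4.135e-01 -6.400e-02  1.200e-02 -2.050e+01] -> [0.0001 0.0003 0.0014] turn 0.0
```

Emit:
apply_moves:
  motion: "0 0 0.001 0 0 0 0.04; 0 0 0.001 0 0 0 0.03; 0 0 0.001 0 0 0 0.02; 0 0 0.001 0 0 0 0.02; 0 0 0.001 0 0 0 0.02; 0 0 0.001 0 0 0 0.02; 0 0 -0.01 0 0 0 0.02; 0 0 -0.03 0 0 0 0.02"

```text
time_s: 32.35
position: [0.4126, -0.0632, 0.0431]
tcp_rot: [[0.937, -0.35, -0.002], [-0.35, -0.937, 0.001], [-0.002, -0.0, -1.0]]
force: [-0.1, 0.3, -1.8]
opening: 0.405
```

```bash
python3 plan.py 0.43 -0.05 0.13 -20 0.6044 0.1848 0.12 2
```

```text
t 32.35 p [ 0.4126 -0.0632  0.0431] psi -20.47 tilt [-0.0025 -0.0002] open 0.405 F [-0.1  0.3 -1.8]
[  0.43  -0.05   0.13 -20.  ] -> [ 0.0117 -0.0185 -0.0869] turn -0.5
[0.6044 0.1848 0.12   2.    ] -> [ 0.093  -0.2994 -0.0769] turn -22.5
```

Emit:
apply_moves:
  motion: "0.001 -0.003 -0.03 0 0 0 0.02; 0.006 -0.02 -0.06 0 0 -2 0.02; 0.016 -0.055 -0.085 0 0 -5 0.02; 0.03 -0.1 -0.09 0 0 -9 0.02; 0.046 -0.15 -0.09 0 0 -13 0.02; 0.062 -0.2 -0.088 0 0 -17 0.02; 0.076 -0.245 -0.082 0 0 -20 0.02; 0.088 -0.283 -0.078 0 0 -22.5 0.02"

```text
time_s: 33.35
position: [0.5945, 0.1726, 0.1208]
tcp_rot: [[0.999, 0.038, -0.001], [0.038, -0.999, -0.0], [-0.001, -0.0, -1.0]]
force: [-0.7, -0.4, -2.8]
opening: 0.411
```

```bash
python3 plan.py 0.6044 0.1848 0.06 2
```

```text
t 33.35 p [0.5945 0.1726 0.1208] psi 2.18 tilt [-0.0014 -0.    ] open 0.411 F [-0.7 -0.4 -2.8]
[0.6044 0.1848 0.06   2.    ] -> [ 0.0103 -0.0119  0.0608] turn 0.2
```

Emit:
apply_moves:
  motion: "0.004 -0.005 0 0 0 0 0.02; 0.008 -0.009 0.005 0 0 0 0.02; 0.01 -0.011 0.015 0 0 0 0.02; 0.01 -0.011 0.03 0 0 0 0.02; 0.01 -0.011 0.04 0 0 0 0.02; 0.01 -0.011 0.045 0 0 0 0.02; 0.01 -0.011 0.046 0 0 0 0.02; 0.01 -0.011 0.046 0 0 0 0.02"

```text
time_s: 34.35
position: [0.6046, 0.1821, 0.0753]
tcp_rot: [[0.999, 0.035, 0.001], [0.035, -0.999, 0.0], [0.001, -0.0, -1.0]]
force: [0.7, 0.1, -2.4]
opening: 0.409
```

```bash
python3 plan.py 0.6044 0.1848 0.0165 2
```

```text
t 34.35 p [0.6046 0.1821 0.0753] psi 2.03 tilt [ 0.0006 -0.    ] open 0.409 F [ 0.7  0.1 -2.4]
[0.6044 0.1848 0.0165 2.    ] -> [-0.0001 -0.0027  0.0588] turn 0.0
```

Emit:
apply_moves:
  motion: "0 -0.0015 0.012 0 0 0 0.02; 0 -0.0015 0.025 0 0 0 0.02; 0 -0.0015 0.037 0 0 0 0.02; 0 -0.0015 0.047 0 0 0 0.02; 0 -0.0015 0.053 0 0 0 0.02; 0 -0.0015 0.056 0 0 0 0.02; 0 -0.0015 0.058 0 0 0 0.02; 0 -0.0015 0.058 0 0 0 0.02"

```text
time_s: 35.35
position: [0.6044, 0.1837, 0.0172]
tcp_rot: [[0.999, 0.036, 0.0], [0.036, -0.999, 0.0], [0.0, -0.0, -1.0]]
force: [-0.2, 0.7, -1.6]
opening: 0.404
```

```bash
python3 plan.py 0.6044 0.1848 0.0165 2
```

```text
t 35.35 p [0.6044 0.1837 0.0172] psi 2.03 tilt [ 0.0003 -0.    ] open 0.404 F [-0.2  0.7 -1.6]
[0.6044 0.1848 0.0165 2.    ] -> [ 0.0001 -0.0011  0.0007] turn 0.0
```

Emit:
apply_moves:
  motion: "0 0 0.0004 0 0 0 0.02; 0 0 0.0008 0 0 0 0.02; 0 0 0.0012 0 0 0 0.02; 0 0 0.0015 0 0 0 0.02; 0 0 0.0015 0 0 0 0.036; 0 0 0.0015 0 0 0 0.04; 0 0 0.0015 0 0 0 0.044; 0 0 0.0015 0 0 0 0.046"

```text
time_s: 36.35
position: [0.6043, 0.1836, 0.0154]
tcp_rot: [[0.999, 0.036, 0.0], [0.036, -0.999, 0.0], [0.0, -0.0, -1.0]]
force: [-0.9, -1.0, 0.3]
opening: 0.513
```

Emit:
apply_moves:
  motion: "0 0 0 0 0 0 0.046; 0 0 -0.01 0 0 0 0.046; 0 0 -0.03 0 0 0 0.046; 0 0 -0.06 0 0 0 0.046; 0 0 -0.1 0 0 0 0.05; -0.03 0 -0.13 0 0 0 0.06; -0.08 0 -0.15 0 0 0 0.06; -0.12 0 -0.16 0 0 0 0.06"

```text
time_s: 37.35
position: [0.4834, 0.1794, 0.1783]
tcp_rot: [[0.999, 0.036, 0.004], [0.036, -0.999, 0.001], [0.004, -0.0, -1.0]]
force: [-1.4, 0.5, -0.0]
opening: 0.685
```

Run:
```python
from h import *
s=bot.read_state();print(s['time_s'],s['position'])
a=bot.capture("scene")[:,:,::-1];b=bot.capture("top")[:,:,::-1]
cv2.imwrite("pics/f_s.png",a);cv2.imwrite("pics/f_t.png",b)
```

```text
37.35 [0.48336768 0.17943319 0.17829225]
```

View pics/f_s.png

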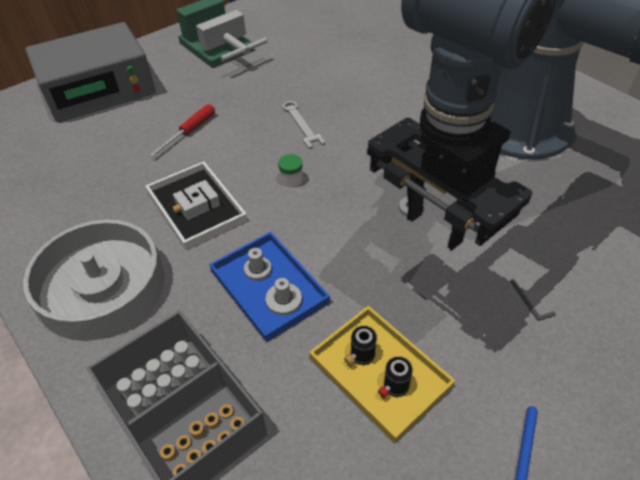

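View pics/f_t.png

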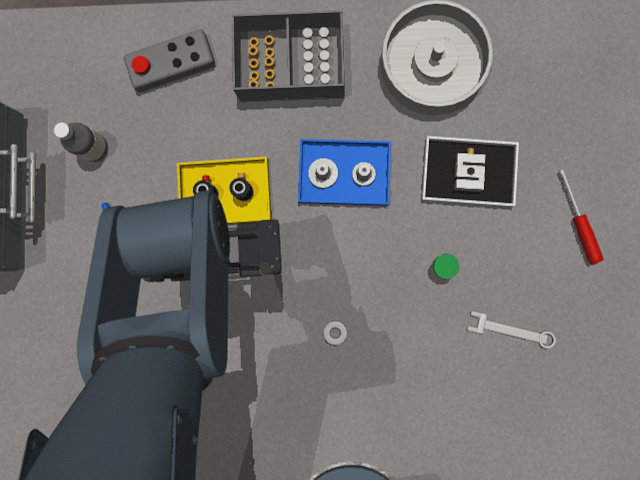

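All the fittings stand in their trays (top view: cell 470,171; platens 323,173 and 365,174; sleeves 203,187 and 240,187). The pot hasn't moved (446,267) and the arm is clear.

Run:
```python
from rig import bot
print(bot.hand_in())
```

```text
the job is handed in; nothing more can be done
None
```

The job is done and handed in at about 37.5 s of the 123 s allowed; the hand-in gives no verdict.

I laid the load cell flat in the white tray first. Then I stood the narrow and wide platens in the blue tray, and the red-knob and brass-knob sleeves in the yellow tray. Each piece was lowered to within a millimetre or so of the tray floor before the jaws opened.

- **Final pictures:** both cameras show all five fittings flat or upright well inside their trays. The grease pot is at its starting pixel in the top view (446, 267), and the gripper is clear of everything.
- **Forces:** the wrist readings taken after each move stayed under about 5 N.
- **Not fully checked:** in the last top view the arm partly hid the red-knob sleeve, so its upright pose rests on that view's visible part and on the scene camera. I did not measure final positions or tilts numerically.
- **Disagreement early on:** the finder networks mislabelled a few things. The top camera put the brass-knob sleeve in the yellow tray, and the scene camera took the grease pot for the white tray. I worked from pixel positions instead, which agreed between the two cameras to about 3 mm.

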